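Cap the drying tiles and wind the timer to thirty

TASK

Set the loose plaster bat down squarely, not letting it drop, on top of the pile of clay tiles, edges flush all round, so that they dry flat. Then wind the blue bench timer clockwise to thirty minutes (its pointer opposite the red zero mark) and let go; it is light and its spring is stiff, so press firmly down on it as you turn, without leaning on it with all your might, so that the case neither spins nor slides on the bench. Leave the other things on the bench alone.

Things in the scene. Friction and masses are not known exactly. Their poses are not given: they have to be found in the camera images.
- bat_center (a point): the loose plaster bat: an off-white slab 100 x 64 x 18 mm (its own x, y, z), 0.14 kg, lying flat on the bench by itself. The point is its centre, half-way up (9 mm above the bench at first). x runs along the 100 mm side; take it across the 64 mm sides. It is to go on the pile.
- pile_top (a point): middle of the pile's upper face, 36 mm above the bench; x along the 100 mm side, y along the 64 mm side. The pile is a second plaster bat (18 mm) with two red-brown clay tiles (9 mm each) on it, all 100 x 64 mm in outline, lying squarely on one another, all loose. The bat laid on it has its centre 9 mm above this point, which belongs to the upper tile.
- tile_low: lower clay tile of the pile, 100 x 64 x 9 mm, 0.11 kg (the upper one is alike); origin in the middle of its underside, 18 mm above the bench
- bat_low: the plaster bat under the pile, 100 x 64 x 18 mm, 0.14 kg; origin in the middle of its underside, on the bench
- bat_top: the loose plaster bat again; origin in the middle of its underside
- timer: the wind-up timer, free-standing, about 0.2 kg: a round blue case 89 mm across on four small hard feet 30 mm from its axis. Origin on its vertical axis at the bench; its own x points to the red zero mark, -x to thirty, z up. Its feet slip easily: turned by the knob without being pressed down, the whole timer goes round with the knob. A push of 15 to 25 N straight down on the knob holds it; over 60 N is too much.
- timer_knob (a joint): angle (rad) of the timer's knob in its case: 0 = pointer at zero, growing clockwise seen from above, 2 pi / 60 per minute, so thirty minutes = 3.14; stops at 0 and 5.76. Stiff (about 0.15 N m); it stays where it is left. It starts a few minutes above zero. The knob sits on a sprung shaft: pushed down it sinks up to 4 mm (fully down at 19 N) and turns at any depth.
- knob_grip (a point): middle of the grip bar of the timer's black knob, on its axis, 55 mm above the bench. The knob is a round skirt 54 mm across with its flat top 46 mm above the bench; on it stands a bar 50 mm long, 11 mm wide, 18 mm high (top 64 mm up). x runs along the bar to the pointer end, marked by a white line. Fingertips can straddle the bar and press on the skirt.
- timer_thirty (a point): the thirty-minute tick at the edge of the timer's white scale, 40.5 mm from its axis along its own -x, 34 mm above the bench; axes as the timer's. The scale has 60 minutes to the full turn, clockwise from the red zero mark: a tick each five minutes, long ones at 0, 15, 30 and 45.
- table: the pine bench top; its upper face is the work surface; origin at its middle
- rib: orange plastic throwing rib, kidney-shaped, about 105 x 65 x 4 mm, lying flat: a bystander; origin on its underside
- caliper: steel bow-leg caliper about 165 x 110 x 6 mm, lying flat: a bystander; origin at its middle, on the bench
- cup: bisque cup, 80 mm across the rim, 88 mm high: a bystander; origin in the middle of its foot
- jar: glass jar with a cork top, 72 mm across, 122 mm high: a bystander; origin in the middle of its foot
- lamp: white ceramic lamp base with a press button and a bare round bulb, 128 mm across, 203 mm high: a bystander; origin in the middle of its foot
Mind the look-alikes: they are no part of the job. Leave any orange or turquoise look-alike of the bat_top alone.

How it is judged:
By the outcome, as a careful person would: the job done as asked, in the order asked, and still so for the second after the job is handed in, with the robot touching nothing.
It also fails if it takes over 69 s, if anything falls off the work surface, if the arm or the gripper's body presses on something with over 40 N, if the wrist force passes 120 N, or if a joint passes its speed limit or range.

ROBOT

A 7-joint arm with a two-finger parallel gripper is mounted at the origin on the work surface. World frame = base frame: x ahead of the robot, y to its left, z up, the work surface at z = 0. Lengths are in m, angles in rad, forces in N, time in s.
With the tool pointing down it reaches from about 0.4 to 0.85 m from the base axis. Payload 10.4 kg.
Tool frame: the origin (TCP) lies between the finger pads; the fingertips stand 19 mm ahead of it and the grasp point (between the pads) is the TCP; z points along the fingers, x is the direction in which the jaws open and shut, and the axes are right-handed (so a half turn about z gives the same grasp; the last joint's range is limited). The gripper opens to 87 mm and grips with 3 to 60 N. Pads are 19 mm wide; open, the fingers measure 117 mm over their backs; the gripper's body (75 mm by 190 mm) begins 51 mm behind the grasp point.
Start: joints at [1.18, 0.332, -0.065, 1.46, 0.022, 1.35, -0.088], TCP at [0.225, -0.583, 0.242] pointing down, gripper open.
Joint ranges: [-2.6, 2.6], [-0.5, 2.12], [-1.47, 1.34], [0.16, 2.42], [-1.27, 4.41], [0.06, 2.06], [-2.6, 2.6]. Speed limits (rad/s): [2.22, 2.22, 2.79, 2.79, 3.14, 3.14, 3.14].

INTERFACE

Orientations are given as a unit quaternion [x, y, z, w].
In Python, from bench import * gives the robot as it stands.
- The arm moves only by the tool step_arm, never from a script. Its argument "commands" is a list of rows, each a list of 6 numbers: the shift along the tool's x, y, z in m, then the turn, a rotation vector about the tool's x, y, z in rad. In form: [[tx, ty, tz, rx, ry, rz], ...]. A call has 1 to 12 rows; each row shifts and turns the commanded pose from where the row before left it, along the tool's axes as they then stand; what a row does not reach is not made up. A row lasts 1/10 s, in which the tool goes at most 50 mm and 8.59 degrees, less where a joint would pass 70% of its speed; a pose out of reach is approached as far as the arm can. A call with a gripper value outside its range is refused whole. "gripper" is the opening, from 0 (shut) to 1 (fully open), set as the call begins (left out, the last holds). The fingers move at their own pace and stop on an object; "grip_force" is the grip in N (left out, the last holds). Time passes only in rows, so rows that do not move let the fingers close. It gives the time, the measured TCP pose, the force and the opening at its end, in the units of the state.
- read_state(): the state, without advancing time (a new reading comes with each control period).
- camera(name): name is "side" or "top" or "wrist"; returns the picture (420x560x3 uint8, red, green, blue); there is no depth.
- get_calibration(name): a dict with "fx", "fy", "cx", "cy" (pixels), "k1" (the pictures are not rectified: a ray, as slopes to the right and down, at radius r is drawn at 1 + k1 r^2 times it, then the intrinsics apply), "R" (3x3) and "t" (3): a world point X has camera coordinates R X + t. Camera axes: x right, y down, z forward; pixel columns grow to the right and rows downward; lengths in m; the calibration is good to about 2 mm. A picture is of the moment at which its call begins: read the wrist's pose just before it. get_calibration takes no time and is no camera call; for the wrist camera it gives the pose at the moment of the call.
- close_job(): hands the job in, once; it reports no verdict.
The state is a dict: "time": time; "joint_positions": joint angles; "joint_vel": joint speeds; "joint_torque": joint torques, N m; "ee_pos": TCP position; "eef_rot": TCP orientation; "ft_force": force on the tool from outside, world axes, zero at the start; "torque": the same for the moment, N m; "width": finger opening in m.
Only numpy, scipy, OpenCV 4.12 (cv2) and the standard library are available. Lean on these libraries where they do the work, as an engineer would, in place of code of your own. Each camera call takes 0.05 s, during which the arm holds its last target. There are 200 camera calls.

## Working session

There is one attempt and no reset: what is moved stays moved. The work goes in short steps, Python scripts to look and compute and a tool call to move; the robot and the scene stay as the last step left them, time stands still between calls to the robot, and variables do not carry over. Pictures are saved under pics/ and viewed, on a budget of 10 in all, crops included, one or two more only if the job needs it, and the job is handed in when it is done.

Besides the shell and the picture viewer there is one more tool, called after "Call:" as name(argument=value, ...) on one line, values as JSON. step_arm: Moves the arm, as the interface text tells. Its arguments: {"type":"object","properties":{"commands":{"type":"array","items":{"type":"array","items":{"type":"number"}}},"gripper":{"type":"number"},"grip_force":{"type":"number"}},"required":["commands"]}

```bash
ls; mkdir -p pics
cat > h.py <<'E'
from bench import *
import numpy as np, cv2
from scipy.spatial.transform import Rotation as Rn
def ray2world(c,uv,z):
    uv=np.atleast_2d(np.array(uv,float)); out=[]
    K=np.array([[c['fx'],0,c['cx']],[0,c['fy'],c['cy']],[0,0,1.]])
    p=cv2.undistortPoints(uv.reshape(-1,1,2),K,np.array([c['k1'],0,0,0,0.])).reshape(-1,2)
    R=np.array(c['R']);t=np.array(c['t']);o=-R.T@t
    for q in p:
        d=R.T@np.array([q[0],q[1],1]); out.append(o+d*(z-o[2])/d[2])
    return np.array(out)
def proj(c,X):
    K=np.array([[c['fx'],0,c['cx']],[0,c['fy'],c['cy']],[0,0,1.]])
    return cv2.projectPoints(np.atleast_2d(X).astype(float),cv2.Rodrigues(np.array(c['R']))[0],np.array(c['t'],float),K,np.array([c['k1'],0,0,0,0.]))[0].reshape(-1,2)
def snap(n,f):
    c=get_calibration(n);im=camera(n);cv2.imwrite('pics/'+f,im[:,:,::-1]);return c,im
def st():
    s=read_state();print({k:np.round(s[k],4).tolist() for k in('time','ee_pos','eef_rot','ft_force','width','joint_positions')});return s
E
python3 - <<'E'
from h import *
st()
a,i=snap('top','top0.png');b,j=snap('side','side0.png')
for c in(a,b):print({k:np.round(v,3).tolist() for k,v in c.items()})
E
```

```text
pics
{'time': 0.0, 'ee_pos': [0.2246, -0.5829, 0.2407], 'eef_rot': [0.8245, -0.5659, -0.0006, -0.0004], 'ft_force': [0.3649, -0.2728, 0.9474], 'width': 0.0867, 'joint_positions': [1.1804, 0.3329, -0.0647, 1.461, 0.0216, 1.3499, -0.0885]}
{'fx': 448.483, 'fy': 448.483, 'cx': 279.597, 'cy': 211.685, 'k1': -0.101, 'R': [[0.004, -1.0, 0.001], [-0.997, -0.004, -0.078], [0.078, -0.0, -0.997]], 't': [0.023, 0.564, 1.284]}
{'fx': 465.718, 'fy': 465.718, 'cx': 285.571, 'cy': 207.931, 'k1': -0.02, 'R': [[-0.922, -0.386, -0.003], [-0.301, 0.724, -0.62], [0.242, -0.571, -0.784]], 't': [0.528, 0.209, 1.191]}
```

View pics/top0.png

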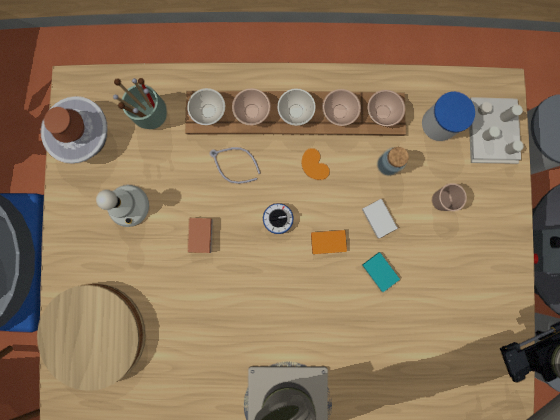

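View pics/side0.png

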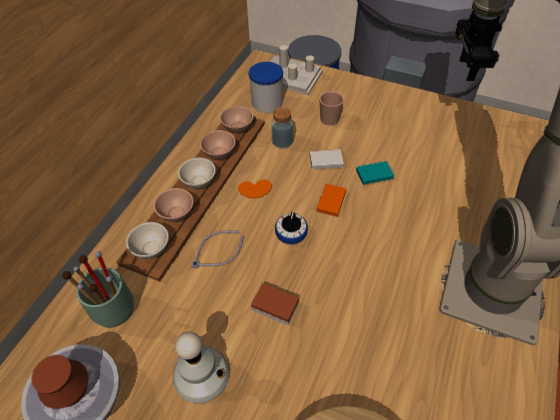

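Top view: the off-white slab at (380,218) is the loose bat. The look-alikes are orange (329,242) and turquoise (381,271). The red-brown pile is at (200,235) and the timer at (278,218). The side view agrees: bat (327,159), pile (275,302), timer (291,228). Only the white slab is off-white and lying by itself. I'll confirm it in an enlarged crop and measure.

Run:
```python
from h import *
im=cv2.imread('pics/top0.png');c=get_calibration('top')
def seg(name,box,f,z):
    x0,y0,x1,y1=box;r=im[y0:y1,x0:x1].astype(int)
    m=f(r[...,0],r[...,1],r[...,2]).astype(np.uint8)
    n,l,s,ce=cv2.connectedComponentsWithStats(m);k=1+np.argmax(s[1:,4])
    pts=np.argwhere(l==k)[:,::-1]+[x0,y0]
    b=cv2.minAreaRect(pts.astype(np.float32));P=ray2world(c,cv2.boxPoints(b),z)
    e=[P[1]-P[0],P[2]-P[1]];L=max(e,key=np.linalg.norm)
    print(name,len(pts),P.mean(0).round(4),[round(np.linalg.norm(q),4) for q in e],'long deg',np.degrees(np.arctan2(L[1],L[0])).round(1))
seg('bat',(355,190,410,245),lambda b,g,r:(b>150)&(r-b<60),.018)
seg('pile',(180,208,222,262),lambda b,g,r:(r<185)&(r-b>40)&(g<105),.036)
seg('timer',(255,195,302,242),lambda b,g,r:(b-r>25),.02)
print(ray2world(c,[278,218],.05))
a=cv2.resize(im[195:300,300:420],None,fx=4,fy=4,interpolation=2);b=cv2.resize(im[195:265,180:300],None,fx=4,fy=4,interpolation=2)
b=cv2.copyMakeBorder(b,0,a.shape[0]-b.shape[0],0,0,0);cv2.imwrite('pics/crop1.png',cv2.resize(np.hstack([b,a]),(800,350)))
s=read_state();w=get_calibration('wrist');T=Rn.from_quat(s['eef_rot']).as_matrix();o=-np.array(w['R']).T@w['t']
print('cam in tool',T.T@(o-s['ee_pos']),'\n',(T.T@np.array(w['R']).T).round(3),w['fx'],w['k1'])
```

```text
bat 701 [ 0.5463 -0.2681  0.018 ] [np.float64(0.0627), np.float64(0.0989)] long deg -152.6
pile 627 [0.4957 0.2528 0.036 ] [np.float64(0.1029), np.float64(0.0694)] long deg -4.5
timer 116 [0.5442 0.0311 0.02  ] [np.float64(0.0847), np.float64(0.0846)] long deg -89.8
[[0.54368732 0.02954689 0.05      ]]
cam in tool [ 0.00035914 -0.0859544  -0.14217567] 
 [[ 1.    -0.002  0.002]
 [ 0.001  0.952  0.306]
 [-0.002 -0.306  0.952]] 335.42156103592237 -0.053603721900541634
```

View pics/crop1.png

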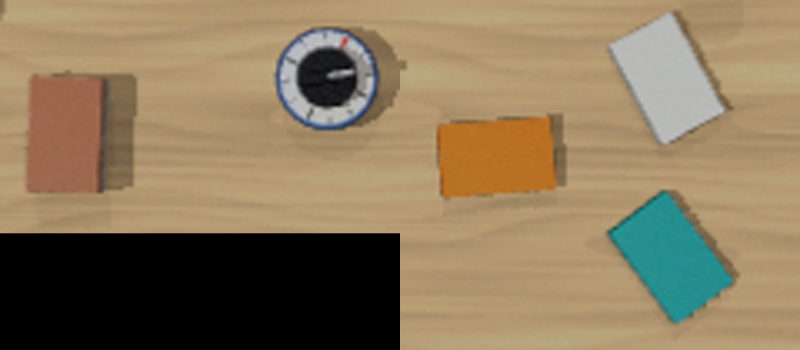

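The crop confirms the bat: the white slab at crop (667,78). The timer pointer points right-ish (about -79° in world), with the red zero mark at about -27°. The pile's long side runs roughly along world x. Next I plan the move above the bat.

```bash
cat >> h.py <<'E'
def plan(p,yaw,n=None):
    "turn (tool rotvec) first, then shift in turned tool frame; yaw = world angle of tool x, deg"
    s=read_state();T=Rn.from_quat(s['eef_rot']);a=np.radians(yaw)
    x=np.array([np.cos(a),np.sin(a),0]);z=np.array([0,0,-1.]);G=np.stack([x,np.cross(z,x),z],1)
    rv=(T.inv()*Rn.from_matrix(G)).as_rotvec();sh=G.T@(np.array(p)-s['ee_pos'])
    print('turn',rv.round(4),'deg',np.degrees(np.linalg.norm(rv)).round(2),'shift',sh.round(4),'len',np.linalg.norm(sh).round(3))
    if n: print('per row',n,(sh/n).round(5))
E
python3 - <<'E'
from h import *
plan([.546,-.268,.17],-62.6,15)
E
```

```text
turn [ 0.      0.0012 -0.1104] deg 6.33 shift [-0.1317 -0.4303  0.0708] len 0.456
per row 15 [-0.00878 -0.02868  0.00472]
```

Call:
step_arm(commands=[[0, 0, 0, 0, 0.0012, -0.1104], [-0.012, -0.0391, 0.0064, 0, 0, 0], [-0.012, -0.0391, 0.0064, 0, 0, 0], [-0.012, -0.0391, 0.0064, 0, 0, 0], [-0.012, -0.0391, 0.0064, 0, 0, 0], [-0.012, -0.0391, 0.0064, 0, 0, 0], [-0.012, -0.0391, 0.0064, 0, 0, 0], [-0.012, -0.0391, 0.0064, 0, 0, 0], [-0.012, -0.0391, 0.0064, 0, 0, 0], [-0.012, -0.0391, 0.0064, 0, 0, 0], [-0.012, -0.0391, 0.0064, 0, 0, 0], [-0.012, -0.0391, 0.0064, 0, 0, 0]], gripper=1)

```text
time: 1.3
ee_pos: [0.5467, -0.2669, 0.1704]
eef_rot: [0.854, -0.52, 0.0, 0.0]
ft_force: [0.0, -0.4, 0.9]
width: 0.0869
```

Run:
```python
from h import *
st();plan([.546,-.268,.17],-62.6)
c,im=snap('wrist','w1.png')
import pickle;pickle.dump(c,open('w1.pkl','wb'))
```

```text
{'time': 1.3, 'ee_pos': [0.5467, -0.2669, 0.1704], 'eef_rot': [0.8544, -0.5196, 0.0003, 0.0004], 'ft_force': [0.0237, -0.4359, 0.8914], 'width': 0.0869, 'joint_positions': [0.6406, 0.363, -0.327, 1.5858, 0.1231, 1.2127, -0.8026]}
turn [ 0.0004 -0.0009 -0.0002] deg 0.06 shift [0.0007 0.0011 0.0004] len 0.001
```

View pics/w1.png

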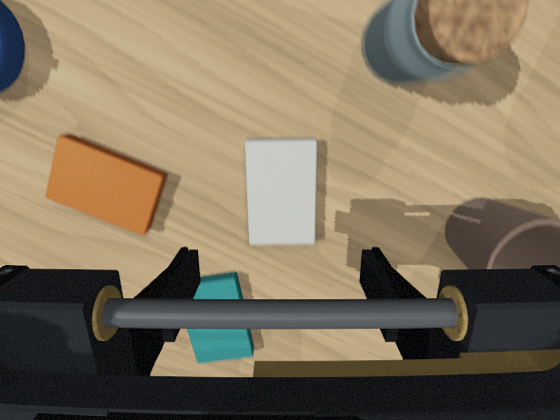

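The wrist view shows the bat at (281,190) between the fingers, its edges about rows 138–244 and columns 246–316. The jar is up-right at (440,30). I'll fit the bat's outline and check clearance to the jar and cup.

```bash
cat >> h.py <<'E'
def fit(c,im,box,f,z,name='',dims=(.1,.064)):
    "largest blob inside box; rectangle fitted in the world plane z"
    x0,y0,x1,y1=box;r=im[y0:y1,x0:x1].astype(int)
    m=f(*[r[...,k] for k in range(3)]).astype(np.uint8);m=cv2.morphologyEx(m,cv2.MORPH_OPEN,np.ones((3,3)))
    n,l,s,ce=cv2.connectedComponentsWithStats(m);k=1+np.argmax(s[1:,4])
    cs=max(cv2.findContours((l==k).astype(np.uint8),0,cv2.CHAIN_APPROX_NONE)[0],key=len).reshape(-1,2)+[x0,y0]
    W=ray2world(c,cs,z)[:,:2];b=cv2.minAreaRect((W*1000).astype(np.float32));P=cv2.boxPoints(b)/1000
    e=[P[1]-P[0],P[2]-P[1]];L=max(e,key=np.linalg.norm);ang=np.degrees(np.arctan2(L[1],L[0]))%180
    print(name,'centre',np.array(b[0])/1000,'size',b[1],'long',ang)
    return P,cs
E
python3 - <<'E'
from h import *
import pickle
c=pickle.load(open('w1.pkl','rb'));im=cv2.imread('pics/w1.png')[:,:,::-1]
for t in(150,170,190):fit(c,im,(215,110,340,265),lambda r,g,b:(b>t)&(r-b<30),.018,str(t))
print(im[200,240:252].tolist(),im[232:248,280].tolist(),im[132:142,280].tolist())
ct=get_calibration('top');print('jar',ray2world(ct,[398,155],.12),'cup',ray2world(ct,[455,191],.088))
E
```

```text
150 centre [ 0.55126678 -0.26712372] size (99.47235107421875, 62.70709228515625) long 28.022959
170 centre [ 0.55121716 -0.26721408] size (97.05310821533203, 62.06892776489258) long 27.969393
190 centre [ 0.55132831 -0.26698596] size (94.29109954833984, 60.836795806884766) long 28.009695
[[183, 163, 126], [184, 160, 127], [182, 161, 125], [179, 156, 122], [173, 152, 119], [172, 149, 113], [167, 145, 112], [179, 178, 169], [198, 200, 194], [198, 201, 195], [199, 204, 197], [199, 203, 196]] [[198, 200, 193], [200, 203, 195], [200, 201, 194], [198, 201, 194], [198, 200, 192], [199, 202, 195], [199, 201, 194], [200, 202, 196], [199, 201, 194], [199, 202, 194], [195, 196, 190], [188, 186, 175], [184, 178, 163], [170, 157, 135], [167, 146, 117], [164, 143, 109]] [[186, 164, 129], [182, 159, 124], [185, 162, 126], [184, 163, 126], [177, 156, 123], [169, 151, 124], [165, 152, 133], [165, 160, 151], [172, 174, 168], [185, 187, 182]]
jar [[ 0.713653   -0.29911986  0.12      ]] cup [[ 0.61937693 -0.46935028  0.088     ]]
```

Run:
```python
from h import *
plan([.5513,-.2671,.0215],-62,8)
```

```text
turn [-0.003   0.0023 -0.0026] deg 0.26 shift [0.007  0.0035 0.1478] len 0.148
per row 8 [0.00088 0.00043 0.01847]
```

Run:
```python
from h import *
st();camera('wrist');st()
c=get_calibration('wrist');w=__import__('pickle').load(open('w1.pkl','rb'));print(-np.array(c['R']).T@c['t']+np.array(w['R']).T@w['t'])
camera('wrist');st()
```

```text
{'time': 1.35, 'ee_pos': [0.5511, -0.2593, 0.1693], 'eef_rot': [0.8565, -0.5162, -0.0002, -0.0019], 'ft_force': [0.8012, 6.8953, -1.7836], 'width': 0.0871, 'joint_positions': [0.6341, 0.3665, -0.3342, 1.5844, 0.1219, 1.2114, -0.8072]}
{'time': 1.4, 'ee_pos': [0.5492, -0.2615, 0.1696], 'eef_rot': [0.8567, -0.5159, -0.0005, -0.0014], 'ft_force': [0.114, 0.6126, 0.2304], 'width': 0.087, 'joint_positions': [0.6366, 0.3648, -0.3321, 1.5856, 0.1215, 1.2123, -0.8019]}
[ 0.0021086   0.00553936 -0.00063635]
{'time': 1.45, 'ee_pos': [0.5473, -0.2647, 0.1699], 'eef_rot': [0.8559, -0.5172, -0.0004, -0.0003], 'ft_force': [0.0511, -1.2312, 0.0661], 'width': 0.0868, 'joint_positions': [0.6393, 0.3637, -0.329, 1.5861, 0.1221, 1.2128, -0.7997]}
```

The arm was still settling. I let it rest, then retake the measurement at rest.

Call:
step_arm(commands=[[0, 0, 0, 0, 0, 0], [0, 0, 0, 0, 0, 0], [0, 0, 0, 0, 0, 0], [0, 0, 0, 0, 0, 0]])

```text
time: 1.85
ee_pos: [0.5454, -0.2691, 0.1712]
eef_rot: [0.854, -0.52, 0.001, 0.001]
ft_force: [-0.7, 0.5, 0.5]
width: 0.0873
```

Run:
```python
from h import *
s=st();c,im=snap('wrist','w2.png')
fit(c,im,(215,110,340,265),lambda r,g,b:(b>150)&(r-b<30),.018)
plan([.5513,-.2671,.0215],-62)
```

```text
{'time': 1.85, 'ee_pos': [0.5454, -0.2691, 0.1712], 'eef_rot': [0.8541, -0.5202, 0.0007, 0.0005], 'ft_force': [-0.6856, 0.4958, 0.5369], 'width': 0.0873, 'joint_positions': [0.6438, 0.3613, -0.3258, 1.5862, 0.1224, 1.213, -0.7993]}
 centre [ 0.55019293 -0.26835623] size (98.64030456542969, 62.757083892822266) long 28.010893
turn [ 0.0001 -0.0016 -0.0116] deg 0.67 shift [ 0.0012 -0.0059  0.1496] len 0.15
```

Call:
step_arm(commands=[[0.0017, -0.0046, 0.02, 0, 0, -0.0112], [0, 0, 0.025, 0, 0, 0], [0, 0, 0.025, 0, 0, 0], [0, 0, 0.025, 0, 0, 0], [0, 0, 0.02, 0, 0, 0], [0, 0, 0.015, 0, 0, 0], [0, 0, 0.01, 0, 0, 0], [0, 0, 0.006, 0, 0, 0], [0, 0, 0, 0, 0, 0], [0, 0, 0, 0, 0, 0], [0, 0, 0, 0, 0, 0]])

```text
time: 3.0
ee_pos: [0.5514, -0.268, 0.0259]
eef_rot: [0.857, -0.515, 0.001, 0.0]
ft_force: [0.0, 0.3, 0.7]
width: 0.087
```

Run:
```python
from h import *
st();plan([.5502,-.2684,.0215],-62)
```

```text
{'time': 3.0, 'ee_pos': [0.5514, -0.268, 0.0259], 'eef_rot': [0.8573, -0.5148, 0.0013, 0.0003], 'ft_force': [0.0089, 0.2884, 0.6925], 'width': 0.087, 'joint_positions': [0.6182, 0.527, -0.3045, 1.6895, 0.1875, 0.9513, -0.8379]}
turn [-0.0008 -0.0025  0.0006] deg 0.15 shift [-0.0002  0.0013  0.0044] len 0.005
```

Call:
step_arm(commands=[[0, 0.0008, 0.0042, 0, 0, 0], [0, 0, 0, 0, 0, 0], [0, 0, 0, 0, 0, 0], [0, 0, 0, 0, 0, 0]])

```text
time: 3.4
ee_pos: [0.5502, -0.2681, 0.0209]
eef_rot: [0.857, -0.515, 0.001, 0.0]
ft_force: [-0.0, 0.1, 0.5]
width: 0.0869
```

Call:
step_arm(commands=[[0, 0, 0, 0, 0, 0], [0, 0, 0, 0, 0, 0], [0, 0, 0, 0, 0, 0], [0, 0, 0, 0, 0, 0], [0, 0, 0, 0, 0, 0], [0, 0, 0, 0, 0, 0], [0, 0, 0, 0, 0, 0], [0, 0, 0, 0, 0, 0]], gripper=0.5, grip_force=25)

```text
time: 4.2
ee_pos: [0.5501, -0.2681, 0.0208]
eef_rot: [0.857, -0.515, 0.001, 0.0]
ft_force: [-0.3, 0.3, 0.1]
width: 0.0637
```

Call:
step_arm(commands=[[0, 0, -0.01, 0, 0, 0], [0, 0, -0.02, 0, 0, 0], [0, 0, -0.025, 0, 0, 0], [0, 0, -0.025, 0, 0, 0], [0, 0, -0.025, 0, 0, 0], [0, 0, -0.025, 0, 0, 0], [0, 0, -0.015, 0, 0, 0], [0, 0, -0.005, 0, 0, 0], [0, 0, 0, 0, 0, 0], [0, 0, 0, 0, 0, 0]])

```text
time: 5.2
ee_pos: [0.5495, -0.2677, 0.1695]
eef_rot: [0.857, -0.515, -0.0, 0.0]
ft_force: [-0.2, 0.2, -1.1]
width: 0.0638
```

Run:
```python
from h import *
st();c,im=snap('wrist','w3.png')
plan([.4957,.2528,.20],-94.5)
```

```text
{'time': 5.2, 'ee_pos': [0.5495, -0.2677, 0.1695], 'eef_rot': [0.8574, -0.5147, -0.0004, 0.0005], 'ft_force': [-0.2197, 0.2385, -1.1356], 'width': 0.0638, 'joint_positions': [0.6403, 0.3709, -0.3289, 1.5775, 0.126, 1.215, -0.7933]}
turn [1.50e-03 1.00e-04 5.68e-01] deg 32.54 shift [-0.5147  0.0944 -0.0307] len 0.524
```

View pics/w3.png

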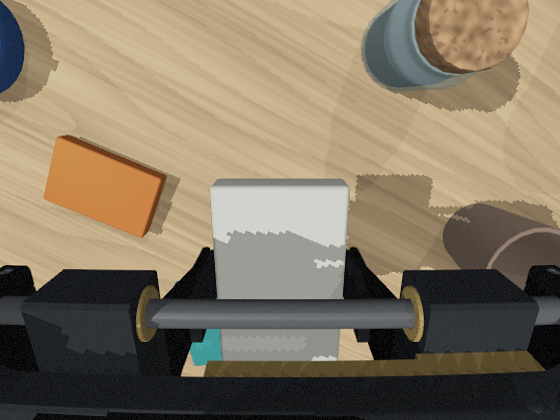

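The bat is held squarely, its far top edge at row ~185 spanning columns 212–348. Next I carry it short of the pile, so the wrist camera can see the pile ahead of the bat.

Run:
```python
from h import *
s=read_state();c=get_calibration('wrist');T=Rn.from_quat(s['eef_rot']).as_matrix()
for uv in([213,186],[280,185],[347,184]):print(T.T@(ray2world(c,uv,s['ee_pos'][2]-.0028)[0]-s['ee_pos']))
plan([.411,.2594,.20],-94.5)
```

```text
[-0.02884546 -0.0495192   0.00274663]
[ 0.00099775 -0.04990488  0.00273069]
[ 0.03080931 -0.05033521  0.0027147 ]
turn [1.50e-03 1.00e-04 5.68e-01] deg 32.54 shift [-0.5146  0.1793 -0.0307] len 0.546
```

Call:
step_arm(commands=[[0, 0, -0.01, 0, 0, 0.142], [0, 0, -0.01, 0, 0, 0.142], [0, 0, -0.01, 0, 0, 0.142], [0, 0, 0, 0, 0, 0.142], [-0.018, 0.0063, 0, 0, 0, 0], [-0.036, 0.0126, 0, 0, 0, 0], [-0.036, 0.0126, 0, 0, 0, 0], [-0.036, 0.0126, 0, 0, 0, 0], [-0.036, 0.0126, 0, 0, 0, 0], [-0.036, 0.0126, 0, 0, 0, 0], [-0.036, 0.0126, 0, 0, 0, 0], [-0.036, 0.0126, 0, 0, 0, 0]])

```text
time: 6.45
ee_pos: [0.476, 0.01, 0.1995]
eef_rot: [-0.679, 0.734, -0.0, -0.001]
ft_force: [0.2, 0.2, -1.4]
width: 0.0635
```

Call:
step_arm(commands=[[-0.036, 0.0126, 0, 0, 0, 0], [-0.036, 0.0126, 0, 0, 0, 0], [-0.036, 0.0126, 0, 0, 0, 0], [-0.036, 0.0126, 0, 0, 0, 0], [-0.036, 0.0126, 0, 0, 0, 0], [-0.03, 0.011, 0, 0, 0, 0], [-0.02, 0.007, 0, 0, 0, 0], [-0.01, 0.003, 0, 0, 0, 0], [0, 0, 0, 0, 0, 0], [0, 0, 0, 0, 0, 0], [0, 0, 0, 0, 0, 0], [0, 0, 0, 0, 0, 0]])

```text
time: 7.65
ee_pos: [0.4126, 0.2534, 0.2]
eef_rot: [-0.678, 0.735, -0.001, -0.0]
ft_force: [-0.3, -0.3, -1.9]
width: 0.0636
```

Run:
```python
from h import *
st();c,im=snap('wrist','w4.png')
import pickle;pickle.dump((c,read_state()),open('w4.pkl','wb'))
plan([.411,.2594,.20],-94.5)
```

```text
{'time': 7.65, 'ee_pos': [0.4126, 0.2534, 0.2], 'eef_rot': [-0.6781, 0.735, -0.0008, -0.0003], 'ft_force': [-0.2948, -0.3271, -1.9317], 'width': 0.0636, 'joint_positions': [0.0257, 0.103, -0.7021, 1.847, 0.0725, 1.2172, -2.3502]}
turn [-0.0008 -0.0014 -0.0015] deg 0.12 shift [-0.0056  0.002   0.0001] len 0.006
```

View pics/w4.png

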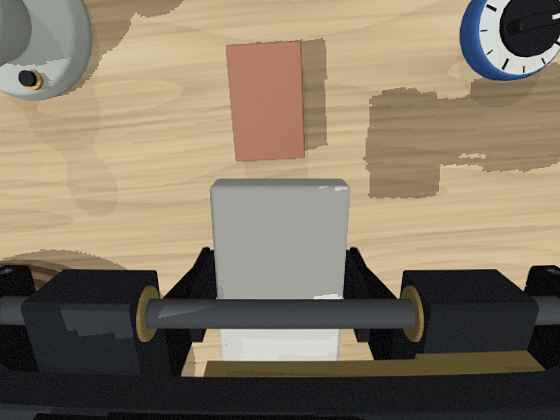

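The pile is in view (corners about (227,46), (301,41), (304,157), (236,161)), slightly rotated relative to the held bat. The lamp is at the upper left. I'll fit the pile, and the held bat by the same method.

Run:
```python
from h import *
import pickle
c,s=pickle.load(open('w4.pkl','rb'));im=cv2.imread('pics/w4.png')[:,:,::-1]
for z in(.036,):
  for t in(35,50,60):P,cs=fit(c,im,(215,25,330,172),lambda r,g,b:(r-b>t)&(r-g>t*.9)&(r>110),z,str(t))
print(cs[cs.sum(1).argmin()],cs[cs.sum(1).argmax()],cs[(cs[:,0]-cs[:,1]).argmax()],cs[(cs[:,0]-cs[:,1]).argmin()])
E0=P;T=Rn.from_quat(s['eef_rot']).as_matrix()
print('tool yaw',np.degrees(np.arctan2(T[1,0],T[0,0])))
L=ray2world(c,[[30,79]],.02);ct=get_calibration('top');print('lamp',L,ray2world(ct,[[128,206],[107,199]],0),ray2world(ct,[107,199],.18))
# held bat edge angle/center in tool
for u in(225,250,280,310,335):
  col=im[176:195,u].astype(int).sum(1);print(u,176+np.argmax(np.diff(col)),end=' ')
for r in(200,230):
  row=im[r,200:360].astype(int).sum(1);print(r,row[8:20].tolist(),row[140:156].tolist())
```

```text
35 centre [0.49728345 0.25755957] size (63.45964050292969, 98.99791717529297) long 178.2817
50 centre [0.49737524 0.25760709] size (62.52364730834961, 98.15648651123047) long 178.24301Traceback (most recent call last):
  File "<stdin>", line 5, in <module>
  File "h.py", line 30, in fit
    n,l,s,ce=cv2.connectedComponentsWithStats(m);k=1+np.argmax(s[1:,4])
                                                     ~~~~~~~~~^^^^^^^^^
    return _wrapfunc(a, 'argmax', axis=axis, out=out, **kwds)
    return bound(*args, **kwds)
ValueError: attempt to get argmax of an empty sequence
```

Run:
```python
from h import *
ct=get_calibration('top');print('lamp',ray2world(ct,[[128,206]],0.0),ray2world(ct,[107,199],.18))
print(get_calibration('wrist')['cx'])
plan([.4973,.2586,.10],-91.75);st()
```

```text
lamp [[0.58080307 0.47962347 0.        ]] [[0.58279985 0.47458276 0.18      ]]
279.4796406872705
turn [-0.0007 -0.0014 -0.0495] deg 2.84 shift [-0.0075 -0.0846  0.1001] len 0.131
{'time': 7.7, 'ee_pos': [0.4125, 0.2537, 0.2001], 'eef_rot': [-0.6783, 0.7348, -0.0008, -0.0002], 'ft_force': [-0.0281, 0.352, -1.856], 'width': 0.0637, 'joint_positions': [0.0255, 0.103, -0.7024, 1.8469, 0.0725, 1.2171, -2.3503]}
```

Call:
step_arm(commands=[[-0.0005, -0.01, 0, -0.0007, -0.0014, -0.0495], [-0.001, -0.016, 0.01, 0, 0, 0], [-0.0015, -0.0166, 0.018, 0, 0, 0], [-0.0015, -0.016, 0.02, 0, 0, 0], [-0.0015, -0.014, 0.02, 0, 0, 0], [-0.001, -0.008, 0.017, 0, 0, 0], [-0.0005, -0.004, 0.01, 0, 0, 0], [0, 0, 0.005, 0, 0, 0], [0, 0, 0, 0, 0, 0], [0, 0, 0, 0, 0, 0], [0, 0, 0, 0, 0, 0], [0, 0, 0, 0, 0, 0]])

```text
time: 8.9
ee_pos: [0.4971, 0.2592, 0.1008]
eef_rot: [-0.697, 0.717, -0.0, 0.001]
ft_force: [0.0, 0.6, -1.2]
width: 0.0637
```

Run:
```python
from h import *
st();plan([.4973,.2586,.07],-91.75)
```

```text
{'time': 8.9, 'ee_pos': [0.4971, 0.2592, 0.1008], 'eef_rot': [-0.6968, 0.7173, -0.0002, 0.0005], 'ft_force': [0.0024, 0.5555, -1.1841], 'width': 0.0637, 'joint_positions': [-0.0268, 0.3873, -0.6391, 1.768, 0.2599, 1.0705, -2.3558]}
turn [-0.001   0.0005  0.0016] deg 0.11 shift [ 0.0006 -0.0002  0.0308] len 0.031
```

Lower to about 4 mm above the pile and look with the top and wrist cameras.

Call:
step_arm(commands=[[0.0005, 0, 0.012, 0, 0, 0], [0, 0, 0.012, 0, 0, 0], [0, 0, 0.01, 0, 0, 0], [0, 0, 0.005, 0, 0, 0], [0, 0, 0.001, 0, 0, 0], [0, 0, 0, 0, 0, 0], [0, 0, 0, 0, 0, 0], [0, 0, 0, 0, 0, 0]])

```text
time: 9.7
ee_pos: [0.4972, 0.2588, 0.0605]
eef_rot: [-0.697, 0.717, -0.0, 0.0]
ft_force: [-0.3, -0.3, -1.4]
width: 0.0638
```

Run:
```python
from h import *
st();c,im=snap('wrist','w5.png');b,j=snap('side','s5.png')
a=cv2.resize(im[150:260,180:380],None,fx=4,fy=4,interpolation=2)[:,:,::-1];a=cv2.resize(a,(480,264))
e=cv2.resize(j[265:350,225:330],(320,264),interpolation=2)[:,:,::-1]
cv2.imwrite('pics/c5.png',np.hstack([a,e]))
```

```text
{'time': 9.7, 'ee_pos': [0.4972, 0.2588, 0.0605], 'eef_rot': [-0.6967, 0.7173, -0.0, 0.0004], 'ft_force': [-0.3189, -0.3003, -1.3774], 'width': 0.0638, 'joint_positions': [-0.044, 0.439, -0.6206, 1.7982, 0.2983, 0.9984, -2.3831]}
```

View pics/c5.png

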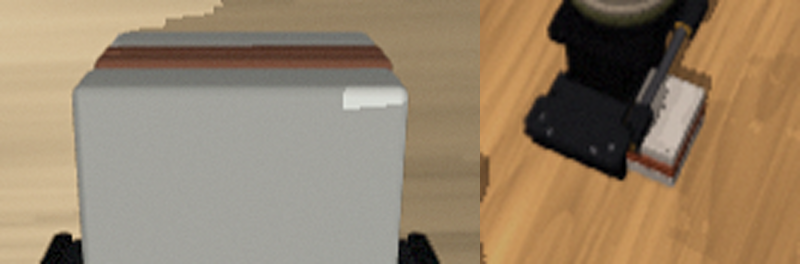

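The close-up shows the held bat just above the pile, parallel to it. The tile ends are at columns 94–394 and the bat at 75–406, so the pile sits slightly right of it. I'll quantify this from the edges.

Run:
```python
from h import *
s=read_state();c=get_calibration('wrist');T=Rn.from_quat(s['eef_rot']).as_matrix();im=cv2.imread('pics/w5.png')[:,:,::-1].astype(int)
red=(im[...,0]-im[...,2]>35)&(im[...,0]-im[...,1]>25)
for r in range(166,184,2):
  q=np.where(red[r,200:360])[0]+200;print(r,q.min() if len(q) else 0,q.max() if len(q) else 0,len(q),end=' | ')
print()
for r in(190,200,215):
  g=im[r,205:355,0]-im[r,205:355,2]; q=np.where(g<22)[0]+205;print(r,q.min(),q.max(),im[r,205:216].tolist()[::1],end='|')
z=s['ee_pos'][2]
for nm,zz in(('bat top corners',-.0028),('bat bottom',.0208-.0),('tile top',.0208+.0037),('tile bottom2',.0208+.0217),):
  P=np.array([[sx*.032,-.05,zz] for sx in(-1,1)]);print(nm,proj(c,P@T.T+s['ee_pos']).round(1).tolist())
```

```text
166 0 0 0 | 168 0 0 0 | 170 224 338 115 | 172 222 339 118 | 174 221 341 121 | 176 220 342 123 | 178 341 342 2 | 180 0 0 0 | 182 0 0 0 | 
190 210 349 [[209, 186, 150], [207, 185, 147], [209, 186, 149], [210, 188, 150], [204, 181, 143], [143, 138, 125], [137, 138, 134], [152, 152, 146], [162, 163, 156], [161, 160, 153], [162, 162, 154]]|200 211 349 [[201, 179, 142], [202, 180, 142], [200, 178, 143], [201, 179, 140], [206, 182, 145], [164, 149, 120], [136, 136, 131], [144, 145, 140], [158, 160, 153], [161, 162, 157], [163, 163, 158]]|215 212 348 [[199, 177, 140], [201, 179, 142], [200, 178, 142], [202, 179, 141], [203, 180, 144], [203, 177, 139], [161, 144, 117], [137, 136, 131], [147, 148, 142], [156, 155, 150], [164, 165, 158]]|bat top corners [[204.7, 188.7], [353.7, 188.4]]
bat bottom [[214.7, 176.8], [343.6, 176.5]]
tile top [[216.0, 175.2], [342.2, 175.0]]
tile bottom2 [[221.8, 168.3], [336.4, 168.1]]
```

Call:
step_arm(commands=[[0.0006, 0, 0.001, 0, 0, 0], [0, 0, 0.001, 0, 0, 0], [0, 0, 0.0008, 0, 0, 0], [0, 0, 0.0005, 0, 0, 0], [0, 0, 0, 0, 0, 0], [0, 0, 0, 0, 0, 0], [0, 0, 0, 0, 0, 0]])

```text
time: 10.5
ee_pos: [0.4969, 0.258, 0.0568]
eef_rot: [-0.697, 0.717, 0.0, 0.0]
ft_force: [-0.0, -0.3, -1.2]
width: 0.0639
```

Call:
step_arm(commands=[[0, 0, 0.0004, 0, 0, 0], [0, 0, 0, 0, 0, 0], [0, 0, 0, 0, 0, 0], [0, 0, 0, 0, 0, 0]])

```text
time: 10.9
ee_pos: [0.4969, 0.258, 0.0568]
eef_rot: [-0.697, 0.717, 0.0, 0.0]
ft_force: [-2.0, -1.8, 5.1]
width: 0.0635
```

Contact at about 6 N. Ease off slightly and release.

Call:
step_arm(commands=[[0, 0, -0.0002, 0, 0, 0], [0, 0, 0, 0, 0, 0]], grip_force=5)

```text
time: 11.1
ee_pos: [0.4969, 0.2581, 0.0567]
eef_rot: [-0.697, 0.717, 0.0, 0.0]
ft_force: [-2.1, -0.2, 4.0]
width: 0.0637
```

Call:
step_arm(commands=[[0, 0, 0, 0, 0, 0], [0, 0, 0, 0, 0, 0], [0, 0, 0, 0, 0, 0], [0, 0, 0, 0, 0, 0], [0, 0, 0, 0, 0, 0], [0, 0, 0, 0, 0, 0], [0, 0, 0, 0, 0, 0], [0, 0, 0, 0, 0, 0]], gripper=1)

```text
time: 11.9
ee_pos: [0.4969, 0.258, 0.0566]
eef_rot: [-0.697, 0.717, 0.0, 0.0]
ft_force: [-0.5, -0.2, -0.3]
width: 0.0871
```

Call:
step_arm(commands=[[0, 0, -0.008, 0, 0, 0], [0, 0, -0.015, 0, 0, 0], [0, 0, -0.025, 0, 0, 0], [0, 0, -0.03, 0, 0, 0], [0, 0.01, -0.03, 0, 0, 0], [0, 0.015, -0.02, 0, 0, 0], [0, 0.015, -0.01, 0, 0, 0], [0, 0.005, 0, 0, 0, 0], [0, 0, 0, 0, 0, 0], [0, 0, 0, 0, 0, 0], [0, 0, 0, 0, 0, 0]])

```text
time: 13.0
ee_pos: [0.4522, 0.2589, 0.194]
eef_rot: [-0.697, 0.718, 0.0, -0.0]
ft_force: [0.5, 0.8, 1.2]
width: 0.0866
```

Run:
```python
from h import *
st();c,im=snap('wrist','w6.png');cv2.imwrite('pics/c6.png',cv2.resize(im[30:230,140:400],(780,600),interpolation=2)[:,:,::-1])
fit(c,im,(200,40,345,215),lambda r,g,b:(b>120)&(r-b<28),.054)
```

```text
{'time': 13.0, 'ee_pos': [0.4522, 0.2589, 0.194], 'eef_rot': [-0.6965, 0.7175, 0.0004, -0.0004], 'ft_force': [0.4674, 0.8232, 1.1567], 'width': 0.0866, 'joint_positions': [0.0179, 0.2018, -0.6931, 1.7673, 0.1359, 1.2221, -2.3125]}
 centre [0.49654025 0.25771042] size (63.21989059448242, 98.30553436279297) long 178.19296
```

View pics/c6.png

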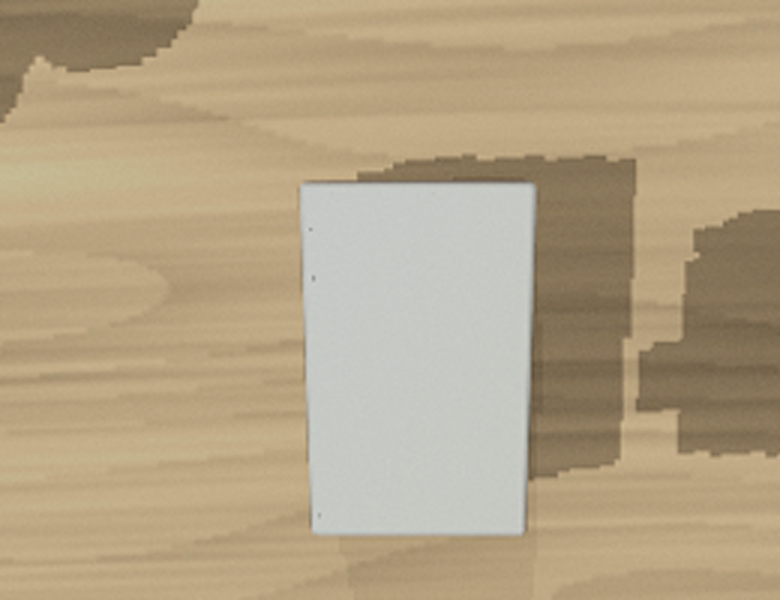

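The bat is flush: its centre (0.4965, 0.2577) against the pile's measured (0.4973, 0.2576), with the angles within 0.1°, and no red shows at the edges. Next, over to the timer.

Call:
step_arm(commands=[[0.02, -0.008, 0, 0, 0, 0], [0.036, -0.015, 0, 0, 0, 0], [0.036, -0.015, 0, 0, 0, 0], [0.036, -0.015, 0, 0, 0, 0], [0.036, -0.015, 0, 0, 0, 0], [0.036, -0.015, 0, 0, 0, 0], [0.036, -0.015, 0, 0, 0, 0], [0.02, -0.008, 0, 0, 0, 0], [0.008, -0.003, 0, 0, 0, 0], [0, 0, 0, 0, 0, -0.1], [0, 0, 0, 0, 0, -0.13], [0, 0, 0, 0, 0, -0.13]])

```text
time: 14.25
ee_pos: [0.553, -0.0065, 0.1942]
eef_rot: [0.816, -0.578, -0.001, -0.0]
ft_force: [-0.1, -0.6, -0.6]
width: 0.0872
```

Call:
step_arm(commands=[[0, 0, 0, 0, 0, -0.13], [0, 0, 0, 0, 0, -0.13], [0, 0, 0, 0, 0, -0.13], [0, 0, 0, 0, 0, -0.13], [0, 0, 0, 0, 0, -0.13], [0, 0, 0, 0, 0, -0.13], [0, 0, 0, 0, 0, -0.13], [0, 0, 0, 0, 0, -0.13], [0, 0, 0, 0, 0, -0.13], [0, 0, 0, 0, 0, -0.13], [0, 0, 0, 0, 0, -0.12], [0, 0, 0, 0, 0, 0]])

```text
time: 15.45
ee_pos: [0.553, -0.0066, 0.1942]
eef_rot: [0.996, 0.092, -0.0, -0.001]
ft_force: [-0.3, -0.3, 0.6]
width: 0.0872
```

Call:
step_arm(commands=[[0, 0, 0, 0, 0, 0], [0, 0, 0, 0, 0, 0], [0, 0, 0, 0, 0, 0]])

```text
time: 15.75
ee_pos: [0.5532, -0.0076, 0.1945]
eef_rot: [0.996, 0.089, -0.0, -0.0]
ft_force: [0.4, -0.2, -0.3]
width: 0.0871
```

Run:
```python
from h import *
s=st();c,im=snap('wrist','w7.png')
import pickle;pickle.dump((c,s),open('w7.pkl','wb'))
print(proj(c,[[.545,.031,.064],[.545,.031,.034]]))
cv2.imwrite('pics/c7.png',cv2.resize(im[60:260,145:405],(780,600),interpolation=2)[:,:,::-1])
```

```text
{'time': 15.75, 'ee_pos': [0.5532, -0.0076, 0.1945], 'eef_rot': [0.996, 0.0892, -0.0, -0.0001], 'ft_force': [0.4113, -0.1694, -0.2937], 'width': 0.0871, 'joint_positions': [0.5428, 0.2835, -0.7147, 1.6866, 0.1945, 1.2443, -0.0362]}
[[276.51119063 157.68134943]
 [276.77026163 152.18069727]]
```

View pics/c7.png

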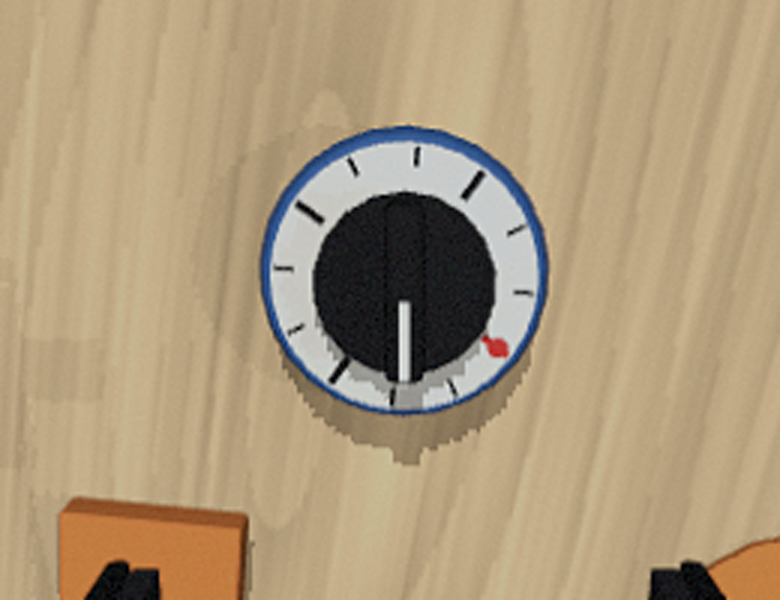

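The knob bar lies along the image vertical, with the pointer's white line at crop (404,302)–(404,380). The red zero is at crop (497,346), the 30 tick at (310,212), the 15 tick at (340,371) and the 45 tick at (474,184). I'll compute the axis and angles.

Run:
```python
from h import *
import pickle
c,s=pickle.load(open('w7.pkl','rb'))
f=lambda *p:np.array(p,float)/3+[145,60]-1/3
A=ray2world(c,f([497,346],[310,212],[340,371],[474,184],[270,268],[547,268]),.034)
ang=lambda d:np.degrees(np.arctan2(d[1],d[0]))
print('scale mid 0/30',A[:2].mean(0),'15/45',A[2:4].mean(0))
print('zero dir',ang(A[0]-A[1]),'15->',ang(A[2]-A[3])+90)
im=cv2.imread('pics/w7.png').astype(int)
m=(im.sum(2)<150).astype(np.uint8);m[:,:240]=0;m[:,320:]=0;m[:110]=0;m[190:]=0
pts=max(cv2.findContours(m,0,1)[0],key=len).reshape(-1,2);(x,y),r=cv2.minEnclosingCircle(pts);print('skirt px',x,y,r,ray2world(c,[x,y],.046))
B=ray2world(c,f([404,302],[404,380]),.064);print('bar line',B,ang(B[1]-B[0]))
C=ray2world(c,f([386,250],[424,250]),.064);print('bar width mid',C.mean(0),np.linalg.norm(C[0]-C[1]))
T=Rn.from_quat(s['eef_rot']).as_matrix();print('yaw',ang(T[:,0]))
```

```text
scale mid 0/30 [0.54780533 0.03069419 0.034     ] 15/45 [0.5477528  0.03077068 0.034     ]
zero dir -25.48898131751851 15-> -25.421417597504245
skirt px 276.0 158.0 35.000099182128906 [[0.54499289 0.02767775 0.046     ]]
bar line [[0.54765142 0.02926047 0.064     ]
 [0.55151677 0.0076888  0.064     ]] -79.84117137470618
bar width mid [0.54543364 0.04316034 0.064     ] 0.010206594680167519
yaw 10.234308771623553
```

Run:
```python
from h import *
plan([.5478,.0307,.075],10.2)
```

```text
turn [-0.0003  0.0001  0.001 ] deg 0.06 shift [ 0.0015 -0.0386  0.1195] len 0.126
```

Call:
step_arm(commands=[[0.0005, -0.008, 0, 0, 0, 0], [0.001, -0.015, 0, 0, 0, 0], [0, -0.0116, 0.01, 0, 0, 0], [0, -0.004, 0.02, 0, 0, 0], [0, 0, 0.025, 0, 0, 0], [0, 0, 0.02, 0, 0, 0], [0, 0, 0.01, 0, 0, 0], [0, 0, 0.004, 0, 0, 0], [0, 0, 0, 0, 0, 0], [0, 0, 0, 0, 0, 0], [0, 0, 0, 0, 0, 0]], gripper=0.25, grip_force=20)

```text
time: 16.9
ee_pos: [0.5483, 0.0306, 0.1064]
eef_rot: [0.996, 0.09, 0.001, -0.0]
ft_force: [-0.3, -0.1, -0.1]
width: 0.0223
```

Run:
```python
from h import *
st();plan([.5478,.0307,.075],10.2)
```

```text
{'time': 16.9, 'ee_pos': [0.5483, 0.0306, 0.1064], 'eef_rot': [0.996, 0.0899, 0.0007, -0.0001], 'ft_force': [-0.2769, -0.0773, -0.1373], 'width': 0.0223, 'joint_positions': [0.4626, 0.3718, -0.7097, 1.7906, 0.2721, 1.0779, -0.1634]}
turn [ 0.     -0.0014  0.0019] deg 0.14 shift [-0.0004 -0.0002  0.0314] len 0.031
```

Call:
step_arm(commands=[[-0.0004, 0, 0.012, 0, 0, 0], [0, 0, 0.012, 0, 0, 0], [0, 0, 0.009, 0, 0, 0], [0, 0, 0.004, 0, 0, 0], [0, 0, 0.0014, 0, 0, 0], [0, 0, 0, 0, 0, 0], [0, 0, 0, 0, 0, 0], [0, 0, 0, 0, 0, 0]])

```text
time: 17.7
ee_pos: [0.5476, 0.0305, 0.0675]
eef_rot: [0.996, 0.09, 0.0, -0.0]
ft_force: [0.0, -0.9, 0.4]
width: 0.0218
```

Call:
step_arm(commands=[[0, 0, 0.001, 0, 0, 0], [0, 0, 0.001, 0, 0, 0], [0, 0, 0.001, 0, 0, 0], [0, 0, 0, 0, 0, 0], [0, 0, 0, 0, 0, 0]])

```text
time: 18.2
ee_pos: [0.5475, 0.0304, 0.0646]
eef_rot: [0.996, 0.09, 0.0, 0.0]
ft_force: [-0.9, 0.0, 5.3]
width: 0.0219
```

Call:
step_arm(commands=[[0, 0, 0.001, 0, 0, 0], [0, 0, 0.001, 0, 0, 0], [0, 0, 0, 0, 0, 0], [0, 0, 0, 0, 0, 0]])

```text
time: 18.6
ee_pos: [0.5476, 0.0304, 0.0631]
eef_rot: [0.996, 0.09, 0.0, 0.0]
ft_force: [-4.1, -0.3, 12.3]
width: 0.0218
```

Call:
step_arm(commands=[[0, 0, 0, 0, 0, 0], [0, 0, 0, 0, 0, 0], [0, 0, 0, 0, 0, 0], [0, 0, 0, 0, 0, 0], [0, 0, 0, 0, 0, 0]], gripper=0, grip_force=30)

```text
time: 19.1
ee_pos: [0.5473, 0.0304, 0.063]
eef_rot: [0.996, 0.09, -0.0, 0.0]
ft_force: [-4.8, -0.5, 11.9]
width: 0.0112
```

Call:
step_arm(commands=[[-0.0003, 0, 0.001, 0, 0, 0], [0, 0, 0.0008, 0, 0, 0], [0, 0, 0, 0, 0, 0], [0, 0, 0, 0, 0, 0]])

```text
time: 19.5
ee_pos: [0.5474, 0.0304, 0.0617]
eef_rot: [0.996, 0.09, 0.0, 0.0]
ft_force: [-6.8, -1.6, 16.4]
width: 0.0107
```

Call:
step_arm(commands=[[-0.0008, -0.0002, 0.0004, 0, 0, 0], [0, 0, 0, 0, 0, 0], [0, 0, 0, 0, 0, 0]])

```text
time: 19.8
ee_pos: [0.5473, 0.0304, 0.0616]
eef_rot: [0.996, 0.09, 0.001, 0.0]
ft_force: [-3.7, -1.0, 17.0]
width: 0.0109
```

Call:
step_arm(commands=[[-0.0009, -0.0002, 0.0008, 0, 0, 0], [0, 0, 0, 0, 0, 0], [0, 0, 0, 0, 0, 0]])

```text
time: 20.1
ee_pos: [0.5472, 0.0304, 0.0613]
eef_rot: [0.996, 0.09, 0.002, 0.0]
ft_force: [-1.9, -2.3, 18.3]
width: 0.011
```

Call:
step_arm(commands=[[0, 0, 0, 0, 0, 0.03], [0, 0, 0, 0, 0, 0.05], [0, 0, 0, 0, 0, 0.06], [0, 0, 0, 0, 0, 0.06]])

```text
time: 20.5
ee_pos: [0.5471, 0.0305, 0.0613]
eef_rot: [1.0, -0.011, 0.002, 0.0]
ft_force: [-2.7, -1.4, 18.6]
width: 0.0111
```

Run:
```python
from h import *
s=st();print(s['torque']);plan([.5475,.0304,.0615],10.2)
```

```text
{'time': 20.5, 'ee_pos': [0.5471, 0.0305, 0.0613], 'eef_rot': [0.9999, -0.0112, 0.0019, 0.0002], 'ft_force': [-2.6544, -1.3573, 18.5759], 'width': 0.0111, 'joint_positions': [0.4104, 0.4173, -0.6501, 1.8318, 0.2996, 0.9879, -0.3869]}
[-0.34411902  0.62491943  0.13364266]
turn [ 0.0007 -0.0037 -0.2003] deg 11.48 shift [ 0.0004  0.0001 -0.0002] len 0.0
```

Call:
step_arm(commands=[[0, 0, 0.0005, 0, 0, 0.06], [0, 0, 0, 0, 0, 0.06], [0, 0, 0, 0, 0, 0.06], [0, 0, 0, 0, 0, 0.06], [0, 0, 0, 0, 0, 0.06], [0, 0, 0, 0, 0, 0.06]])

```text
time: 21.1
ee_pos: [0.5468, 0.0305, 0.0612]
eef_rot: [0.982, -0.19, 0.002, 0.0]
ft_force: [-6.7, -0.3, 24.0]
width: 0.0109
```

Run:
```python
from h import *
s=st();print(s['torque'])
for n in('side','top'):
  c=get_calibration(n);im=camera(n).astype(int);cv2.imwrite(f'pics/{n}8.png',im[:,:,::-1])
  u,v=proj(c,[.5478,.0307,.034])[0].astype(int);o=cv2.imread(f'pics/{n}0.png')[:,:,::-1].astype(int)
  for nm,J in(('before',o),('now',im)):
    r=J[v-25:v+25,u-25:u+25];m=(r[...,0]-r[...,1]>70)&(r[...,1]-r[...,2]<25)&(r[...,0]>120);q=np.argwhere(m)
    print(n,nm,len(q),q.mean(0)[::-1]+[u-25,v-25] if len(q) else '')
```

```text
{'time': 21.1, 'ee_pos': [0.5468, 0.0305, 0.0612], 'eef_rot': [0.9818, -0.19, 0.0017, 0.0], 'ft_force': [-6.6574, -0.2635, 23.9585], 'width': 0.0109, 'joint_positions': [0.3572, 0.4018, -0.585, 1.8347, 0.2647, 0.9797, -0.7218]}
[-0.43690197  1.42529094  0.16975258]
side before 4 [282.25 217.  ]
side now 4 [282.  217.5]
top before 3 [282.66666667 207.        ]
top now 0 [ WARN:0@2.540] global loadsave.cpp:1063 imwrite_ Unsupported depth image for selected encoder is fallbacked to CV_8U.
```

The zero mark hasn't moved in the side view, so the case is holding. I trim the force and carry on turning.

Call:
step_arm(commands=[[-0.0009, 0.0004, -0.0002, 0, 0, 0.07], [0, 0, 0, 0, 0, 0.08], [0, 0, 0, 0, 0, 0.08], [0, 0, 0, 0, 0, 0.08], [0, 0, 0, 0, 0, 0.08], [0, 0, 0, 0, 0, 0.08]])

```text
time: 21.8
ee_pos: [0.5464, 0.0306, 0.0613]
eef_rot: [0.91, -0.414, 0.002, -0.001]
ft_force: [-2.4, -1.1, 20.5]
width: 0.011
```

Call:
step_arm(commands=[[0, 0, 0, 0, 0, 0.08], [0, 0, 0, 0, 0, 0.08], [0, 0, 0, 0, 0, 0.08], [0, 0, 0, 0, 0, 0.08], [0, 0, 0, 0, 0, 0.08], [0, 0, 0, 0, 0, 0.08]])

```text
time: 22.4
ee_pos: [0.5463, 0.0309, 0.0613]
eef_rot: [0.786, -0.618, 0.002, -0.001]
ft_force: [-3.4, 0.9, 19.7]
width: 0.0107
```

Run:
```python
from h import *
s=st();print(s['torque']);plan([.5467,.0304,.0612],-115.4)
n='side';c=get_calibration(n);im=camera(n).astype(int)
u,v=proj(c,[.5478,.0307,.034])[0].astype(int)
r=im[v-25:v+25,u-25:u+25];m=(r[...,0]-r[...,1]>70)&(r[...,1]-r[...,2]<25)&(r[...,0]>120);q=np.argwhere(m)
print(len(q),q.mean(0)[::-1]+[u-25,v-25] if len(q) else '')
```

```text
{'time': 22.4, 'ee_pos': [0.5463, 0.0309, 0.0613], 'eef_rot': [0.7861, -0.6181, 0.0016, -0.0015], 'ft_force': [-3.4071, 0.9463, 19.7377], 'width': 0.0107, 'joint_positions': [0.2206, 0.3695, -0.421, 1.8442, 0.1814, 0.9611, -1.6117]}
[0.02611392 0.76366232 0.16039309]
turn [-0.0043  0.0008  0.6814] deg 39.04 shift [ 0.0003 -0.0006  0.0001] len 0.001
0
```

Call:
step_arm(commands=[[0, 0, 0.0001, 0, 0, 0.08], [0, 0, 0, 0, 0, 0.08], [0, 0, 0, 0, 0, 0.08], [0, 0, 0, 0, 0, 0.08], [0, 0, 0, 0, 0, 0.08]])

```text
time: 22.95
ee_pos: [0.5462, 0.0312, 0.0613]
eef_rot: [-0.648, 0.762, -0.001, 0.002]
ft_force: [-3.4, 0.8, 19.8]
width: 0.0104
```

Call:
step_arm(commands=[[0, 0, 0, 0, 0, 0.08], [0, 0, 0, 0, 0, 0.08], [0, 0, 0, 0, 0, 0.06], [0, 0, 0, 0, 0, 0], [0, 0, 0, 0, 0, 0]])

```text
time: 23.45
ee_pos: [0.5462, 0.0314, 0.0613]
eef_rot: [-0.561, 0.828, -0.001, 0.002]
ft_force: [-3.4, 1.6, 19.7]
width: 0.0106
```

Run:
```python
from h import *
s=st();print(s['torque']);plan([.5467,.0304,.0612],-115.4)
```

```text
{'time': 23.45, 'ee_pos': [0.5462, 0.0314, 0.0613], 'eef_rot': [-0.5614, 0.8275, -0.0008, 0.0021], 'ft_force': [-3.4381, 1.5981, 19.696], 'width': 0.0106, 'joint_positions': [0.1331, 0.3557, -0.3185, 1.849, 0.1338, 0.9532, -2.1934]}
[ 0.39577788  0.80664101 -0.01145309]
turn [-0.0036  0.0026  0.0647] deg 3.72 shift [ 0.0007 -0.0009  0.0001] len 0.001
```

Call:
step_arm(commands=[[0, 0, 0, 0, 0, 0.035], [0, 0, 0, 0, 0, 0.03], [0, 0, 0, 0, 0, 0], [0, 0, 0, 0, 0, 0], [0, 0, 0, 0, 0, 0]])

```text
time: 23.95
ee_pos: [0.5463, 0.0314, 0.0613]
eef_rot: [-0.534, 0.845, -0.001, 0.002]
ft_force: [-2.2, 1.9, 20.4]
width: 0.0111
```

Run:
```python
from h import *
s=st();print(s['torque']);plan([.5467,.0304,.0612],-115.4)
```

```text
{'time': 23.95, 'ee_pos': [0.5463, 0.0314, 0.0613], 'eef_rot': [-0.5343, 0.8453, -0.0007, 0.0021], 'ft_force': [-2.2194, 1.9156, 20.4093], 'width': 0.0111, 'joint_positions': [0.1242, 0.3546, -0.308, 1.8494, 0.1291, 0.9524, -2.2546]}
[0.44597256 0.80511072 0.07997232]
turn [-0.0035  0.0029 -0.0001] deg 0.26 shift [ 0.0007 -0.0008  0.0001] len 0.001
```

Call:
step_arm(commands=[[0, 0, -0.001, 0, 0, 0], [0, 0, 0, 0, 0, 0]])

```text
time: 24.15
ee_pos: [0.5463, 0.0314, 0.062]
eef_rot: [-0.534, 0.845, -0.001, 0.002]
ft_force: [-1.1, 2.1, 15.8]
width: 0.0108
```

Call:
step_arm(commands=[[0, 0, 0, 0, 0, 0], [0, 0, 0, 0, 0, 0], [0, 0, -0.002, 0, 0, 0], [0, 0, -0.003, 0, 0, 0], [0, 0, -0.005, 0, 0, 0], [0, 0, -0.01, 0, 0, 0], [0, 0, -0.02, 0, 0, 0], [0, 0, -0.03, 0, 0, 0], [0, 0, -0.03, 0, 0, 0], [0, 0.01, -0.02, 0, 0, 0], [0, 0.02, -0.01, 0, 0, 0], [0, 0.01, 0, 0, 0, 0]], gripper=0.25)

```text
time: 25.35
ee_pos: [0.5079, 0.0484, 0.1915]
eef_rot: [-0.534, 0.845, -0.0, 0.001]
ft_force: [0.4, -0.0, 0.8]
width: 0.0217
```

Call:
step_arm(commands=[[0, 0, 0, 0, 0, 0], [0, 0, 0, 0, 0, 0], [0, 0, 0, 0, 0, 0], [0, 0, 0, 0, 0, 0]], gripper=1)

```text
time: 25.75
ee_pos: [0.5083, 0.0472, 0.1891]
eef_rot: [-0.534, 0.846, 0.0, -0.0]
ft_force: [0.2, 0.3, 0.4]
width: 0.0461
```

Run:
```python
from h import *
s=st();c,im=snap('wrist','w9.png')
import pickle;pickle.dump((c,s),open('w9.pkl','wb'))
print(proj(c,[[.5478,.0307,.034]]))
cv2.imwrite('pics/c9.png',cv2.resize(im[60:260,145:405],(780,600),interpolation=2)[:,:,::-1])
```

```text
{'time': 25.75, 'ee_pos': [0.5083, 0.0472, 0.1891], 'eef_rot': [-0.5338, 0.8456, 0.0005, -0.0004], 'ft_force': [0.2482, 0.3276, 0.3624], 'width': 0.0461, 'joint_positions': [0.1337, 0.1399, -0.3404, 1.814, 0.0494, 1.1971, -2.2371]}
[[277.33842681 151.69620117]]
```

View pics/c9.png

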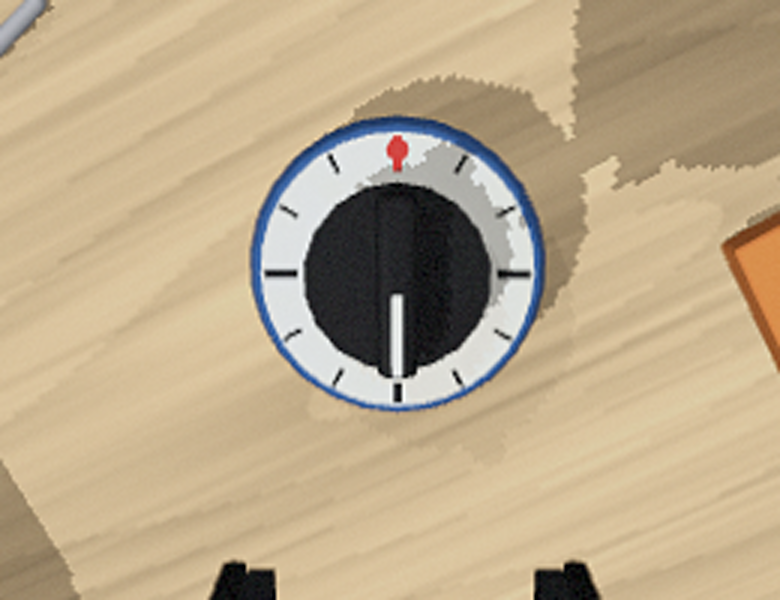

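The pointer line (397,296–376) now lies right over the 30 tick (397,392), opposite the red zero (397,152). A final numeric check and an overview:

Run:
```python
from h import *
import pickle
c,s=pickle.load(open('w9.pkl','rb'))
f=lambda *p:np.array(p,float)/3+[145,60]-1/3
A=ray2world(c,f([397,152],[397,392],[281,273],[514,273]),.034);ang=lambda d:np.degrees(np.arctan2(d[1],d[0]))
print('mid 15/45',A[2:].mean(0),'zero dir',ang(A[0]-A[1]),'15/45',ang(A[2]-A[3])-90)
B=ray2world(c,f([397,296],[397,376]),.064);print('pointer',ang(B[1]-B[0]))
t,im=snap('top','top9.png');o=cv2.imread('pics/top0.png')[:,:,::-1]
d=(cv2.absdiff(im,o).max(2)>50).astype(np.uint8);n,l,q,_=cv2.connectedComponentsWithStats(d);print([r.tolist() for r in q[1:] if r[4]>25])
cv2.imwrite('pics/s9.png',camera('side')[225:345,190:390][:,:,::-1].repeat(4,0).repeat(4,1))
```

```text
mid 15/45 [0.54871766 0.03042618 0.034     ] zero dir -25.67051908690151 15/45 -25.56728031583451
pointer 154.32664115809268
[[236, 189, 93, 177, 2779], [362, 199, 36, 39, 736], [228, 208, 11, 21, 127], [186, 218, 24, 35, 783], [387, 305, 154, 100, 3432], [541, 326, 19, 56, 763], [280, 365, 29, 2, 36], [273, 381, 43, 39, 1224], [526, 394, 34, 26, 341], [330, 409, 12, 8, 75], [254, 410, 8, 10, 47]]
```

View pics/s9.png

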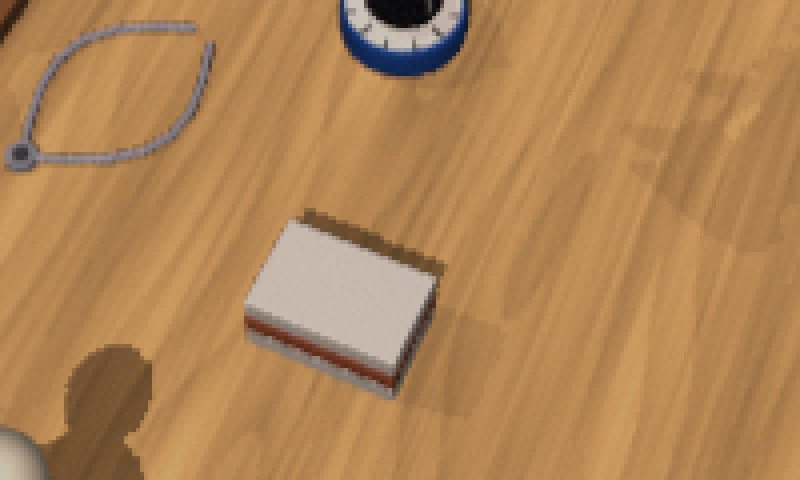

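The side view shows the bat squarely on the pile with its edges flush. The timer has moved less than 1 mm and turned about 0.2°. The changed pixels are all around the bat, the pile, the timer, the arm and shadows. Handing in.

```bash
python3 -c "
from bench import *
print(close_job(), read_state()['time'])"
```

```text
the job is handed in; nothing more can be done
the job is handed in; nothing more can be done
```

The bat is on the pile and the timer is set to thirty minutes. I handed the job in at about 26 s of the 69 s allowed; the hand-in gave no verdict.

- **Bat:** I gripped the white bat across its 64 mm sides, lowered it until it touched the pile at about 6 N, and only then let go. The last wrist measurement put its centre about 0.8 mm from the pile's and its angle within 0.1°. The side view shows the edges flush all round.
- **Timer:** I pressed down with about 18–24 N while turning the knob clockwise from about 9 minutes. After release the pointer measured 154.3° and the thirty mark 154.3–154.4°. The case measured about 1 mm of shift and 0.2° of turn, which is within the measuring error.
- **Other things on the bench:** Comparing the before and after top pictures, the changes lie around the bat, pile, timer, arm and shadows. I did not fit each of the other things separately.
- **Disagreements:**
  - The first top-camera positions were 4–5 mm off the wrist camera's, so I used the wrist camera.
  - Part-way through the turn, the overhead and one later side check could not find the red zero mark, probably because the gripper hid it. An earlier side check and the final view both showed the case had held.

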